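# Clamp the bail-top canister shut

## Robot

A 7-joint arm with a two-finger parallel gripper is mounted at the origin on the work surface. World frame = base frame: x ahead of the robot, y to its left, z up, the work surface at z = 0. Lengths are in m, angles in rad, forces in N, time in s.
With the tool pointing down it reaches from about 0.425 to 0.875 m from the base axis. Payload 4.7 kg.
Tool frame: the origin (TCP) lies midway between the tips of the shut fingers; the grasp point (between the pads) lies ctrl.grasp_offset behind it (ctrl.grasp_offset is the distance from the TCP to the grasp point, in m); z points along the fingers, y is the line along which they close (so a half turn about z gives the same grasp; the last joint's range is limited). The gripper opens to 87 mm and grips with 3 to 60 N. Pads are 19 mm wide; open, the fingers measure 117 mm over their backs; the gripper's body (75 mm by 190 mm) begins 51 mm behind the grasp point.
Start: joints at [1.147, 0.321, -0.07, 1.45, 0.023, 1.371, -0.057], TCP at [0.276, -0.589, 0.223] pointing down, gripper open.
Joint ranges: [-2.86, 2.86], [-0.3, 2.09], [-1.38, 1.24], [0.06, 2.45], [-1.56, 4.7], [0.09, 2.05], [-2.69, 2.69]. Speed limits (rad/s): [2.57, 2.57, 3.14, 3.14, 3.14, 3.14, 3.14].

## Interface

Orientations are given as a rotation vector (axis times angle).
In Python, from bench import ctrl gives the robot as it stands. The module is installed in compiled form; this text tells all that it offers.
- The arm moves only by the tool jog_arm, never from a script. Its argument "moves" is one flat list of numbers, 7 for each row, row after row: the shift along the tool's x, y, z in units of 30 cm (1.0 is 30 cm), then the turn, a rotation vector about the tool's x, y, z in units of 60 degrees (1.0 is 60 degrees), then the gripper's target within -1 to 1 (fully open at 1, half-way at 0, shut at -1). In form: [x, y, z, wx, wy, wz, fingers, x, y, z, wx, wy, wz, fingers, ...]. A call has exactly 8 rows; each row is the pose to reach, as a shift and turn from the pose commanded when the call began, along the tool's axes at that moment; what a row does not reach only later rows make up. A row lasts 1/8 s, in which the tool goes at most 62.5 mm and 10.7 degrees, less where a joint would pass 70% of its speed; a pose out of reach is approached as far as the arm can. A call with a number of a shift or a turn outside -1 to 1 is refused whole. A call with a gripper value outside its range is refused whole. The fingers move at their own pace and stop on an object; "newtons" is the grip in N (left out, the last holds). Time passes only in rows, so rows that repeat a pose let the fingers close, or fill a call up. It gives the time, the measured TCP pose, the force, the opening and the grip force at its end, in the units of the state.
- ctrl.get_state(): the state, without advancing time (a new reading comes with each control period).
- ctrl.get_image(name): name is "side" or "top"; returns a dict with "pixels" (420x560x3 uint8, red, green, blue), "fx", "fy", "cx", "cy" (pixels), "dist" ([k1, k2, p1, p2, k3] as OpenCV has them; the pictures are not rectified), "xyz" and "rotation" of the camera in the world. Camera axes: x right, y up, looking along -z (the intrinsics and any distortion apply to the point x, -y, -z); pixel columns grow to the right and rows downward; lengths in m; the calibration is good to about 2 mm. A picture is of the moment at which its call begins. There is no depth.
- ctrl.close_job(): hands the job in; it is judged then, once.
The state is a dict: "time": time; "joint_positions": joint angles; "qd": joint speeds; "joint_torque": joint torques, N m; "position": TCP position; "tool_rot": TCP orientation; "ft_force": force on the tool from outside, world axes, zero at the start; "torque": the same for the moment, N m; "grip_width": opening from 0.0 (shut) to 1.0 (fully open); "grip_force": force on a finger pad.
Only numpy, scipy, OpenCV 4.12 (cv2) and the standard library are available. Lean on these libraries where they do the work, as an engineer would, in place of code of your own. Each camera call takes 0.05 s, during which the arm holds its last target. There are 200 camera calls.

## Task

The smoky grey canister's lid has been left sitting askew. Push the lid straight until it drops fully home in the mouth, then swing the wire bail up and over the lid until it goes over centre, past the crests of the lid's two ribs, and clamps the lid down. Let go, and leave the platter, ramp piece, spoon and tealight holder where they are.

Things in the scene. Friction and masses are not known exactly. Their poses are not given: they have to be found in the camera images.
- canister: Oblong smoky-grey canister, 80 mm (x) by 112 mm (y), 150 mm high, fixed to the shelf by an oak plinth (110 mm along x, 108 along y, 10 high). Origin: centre of its underside on the shelf, z up. The bail hangs on its -x side; the bail's hinge lies along y. Flat top (shoulder) 150 mm up with a mouth 48 mm (x) by 70 mm (y) in the middle.
- mouth (a point): Centre of the mouth, at the level of the shoulder (150 mm above the shelf), axes as the canister's.
- lid: Loose lid, 130 to 210 g: flange 76 (x) x 104 (y) x 5 mm over a plug 44 x 66 mm, 6 mm deep. Origin: centre of the flange's underside; axes as the canister's. At the start it is shifted 6 to 10 mm to the canister's -x, plug riding on the mouth's -x edge, leaning 6 degrees, -x side high. When home it is flat, origin within 2 or 3 mm of point mouth.
- bail (a joint): Bail angle, rad: 0 = level towards the canister's -x, negative = hanging lower, 1.57 = straight up. Stiff hinge (0.07 N m): stays where left. Starts at -0.4 to -0.05. The bar meets the ramps at about 1.3; it then takes more and more push, 8 to 20 N at the crests (about 1.6; less if the push rises with the bar), and snaps on to the rests, against its end stop at 1.708, bar 13 mm past the middle.
- bail_pivot (a point): Midpoint of the bail's hinge axis, on the canister's centre line, 80.5 mm above the shelf; axes as the canister's.
- bail_grip (a point): Middle of the bail's cross bar. The bail: a U of 5 mm steel wire, legs 95 mm long, 126 mm apart outside the walls, a round wooden sleeve 10 mm thick, 44 mm long on the bar's middle. It moves on a 95 mm arc about bail_pivot. Once clamped, the sleeve's axis is 21 mm above the flange's top, in the channel between the ribs.
- bail_spring (a joint): How far the bail's sprung pivots are drawn up from rest, m (1400 N/m): 0 when slack, about 0.004 at the crests, 0.001 to 0.002 when the bail clamps the seated lid; end stop 0.006, so the bail cannot pass over a lid that is not home.
- platter: Bystander: flat grey river-stone platter, 180 mm wide, 16 mm high. Origin at the centre of its underside.
- ramp: Bystander: plastic toy ramp segment, 150 x 52 mm, about 40 mm high. Origin at the centre of its underside.
- spoon: Bystander: steel soup spoon, 190 mm long along its x. Origin at its middle, on the shelf.
- tealight: Bystander: glass tealight holder, 64 mm wide, 55 mm high. Origin at the centre of its underside.
- lid_edge (a point): Middle of the lid's -x edge face (5 mm high), 38 mm from the lid's centre, where to push: at the start about 10 mm above the shoulder, home 2.5 mm. Pushed to the canister's +x the lid slides at 1 to 2 N, drops in with its plug when centred within 2 mm, and stops against the mouth's far edge.
- rib_crest (a point): Midway between the crests of the lid's two ribs, 27 mm above the flange's underside. The ribs run along x, 12 mm wide, centred 41 mm either side of the middle (70 mm clear channel between). Each ramps up from 14 mm above the flange's top at x = -24 mm to the 22 mm crest at x = 0 to 2 mm, then drops steeply to a 19 mm high rest at x = 5 to 23 mm.
There are look-alikes about, which are no part of the job. Of the things that look like the lid, the largest one is meant.

How it is judged:
On the way, in this order (a step that is already met when the one before it is completed fails the run):
1. the lid is home in the mouth (z of lid in the frame of mouth below 0.002 m and angle between lid's own z axis and vertical below 0.025 rad and horizontal distance between lid and mouth below 0.005 m), for 0.2 s.
2. the bail is over centre, past the crests (value of joint bail above 1.66 rad and value of joint bail_spring above 0.0006 m), for 0.2 s.
At the end, for the whole second after the job is handed in: The lid lies flat in the mouth (flange within 2 mm of the shoulder, centred within 5 mm, leaning under 0.025 rad) and at rest; the bail is over centre (beyond 1.66 rad) with its sprung pivots drawn up by more than 0.6 mm, so that it clamps the lid (all of step 1 and all of step 2 and z of lid in the frame of mouth above -0.003 m and linear speed of lid below 0.02 m/s); the robot touches nothing.
It fails at once if the platter is shifted by over 30 mm (distance of platter from where it was at the start of the episode above 0.03 m).
It fails at once if the ramp piece is shifted by over 30 mm (distance of ramp from where it was at the start of the episode above 0.03 m).
It fails at once if the spoon is shifted by over 30 mm (distance of spoon from where it was at the start of the episode above 0.03 m).
It fails at once if the tealight holder is shifted by over 30 mm (distance of tealight from where it was at the start of the episode above 0.03 m).
It also fails if it takes over 61 s, if anything falls off the work surface, if the arm or the gripper's body presses on something with over 40 N, if the wrist force passes 120 N, or if a joint passes its speed limit or range.

## Working session

There is one attempt and no reset: what is moved stays moved. The work goes in short steps, Python scripts to look and compute and a tool call to move; the robot and the scene stay as the last step left them, time stands still between calls to the robot, and variables do not carry over. Pictures are saved under pics/ and viewed, at most 11 in all, crops included, and the job is handed in when it is done.

Besides the shell and the picture viewer there is one more tool, called after "Call:" as name(argument=value, ...) on one line, values as JSON. jog_arm: Moves the arm, as the interface text tells. Its arguments: {"type":"object","properties":{"moves":{"type":"array"},"newtons":{"type":"number"}},"required":["moves"]}

```bash
mkdir -p pics
cat > h.py <<'E'
import numpy as np, cv2
from scipy.spatial.transform import Rotation as R
from bench import ctrl
def cam(n):
    im=ctrl.get_image(n)
    r=np.array(im["rotation"],float)
    im["R"]=r if r.shape==(3,3) else (R.from_rotvec(r).as_matrix() if r.size==3 else R.from_quat(r).as_matrix())
    im["K"]=np.array([[im["fx"],0,im["cx"]],[0,im["fy"],im["cy"]],[0,0,1.]]); im["D"]=np.array(im["dist"],float); im["o"]=np.array(im["xyz"],float)
    return im
def ray(im,u,v):
    p=cv2.undistortPoints(np.array([[[u,v]]],float),im["K"],im["D"])[0,0]
    d=im["R"]@np.array([p[0],-p[1],-1.]); return im["o"],d/np.linalg.norm(d)
def plane(im,u,v,z):
    o,d=ray(im,u,v); return o+d*(z-o[2])/d[2]
def proj(im,P):
    c=im["R"].T@(np.atleast_2d(P)-im["o"]).T
    return cv2.projectPoints(np.array([c[0],-c[1],-c[2]]).T.copy(),np.zeros(3),np.zeros(3),im["K"],im["D"])[0][:,0]
def save(im,n,box=None,s=1):
    p=im["pixels"][:,:,::-1]
    if box: p=p[box[1]:box[3],box[0]:box[2]]
    cv2.imwrite("pics/"+n,cv2.resize(p,None,fx=s,fy=s,interpolation=cv2.INTER_CUBIC))
E
python3 - <<'E'
from h import *
a=cam("top");b=cam("side")
save(a,"top0.png",s=1.4);save(b,"side0.png",s=1.4)
for i in(a,b):print(i["o"],i["R"].round(3),i["fx"],i["rotation"])
print(ctrl.get_state(),ctrl.grasp_offset)
E
```

```text
[ 0.35395645 -0.0256155   1.13499544] [[ 0.006  0.983 -0.184]
 [-1.     0.002 -0.019]
 [-0.018  0.185  0.983]] 403.83128290352704 [ 0.16019074 -0.1311283  -1.56175621]
[0.15777443 0.67184529 0.68626924] [[-0.867  0.301 -0.398]
 [-0.498 -0.492  0.714]
 [ 0.019  0.817  0.576]] 379.3318570060394 [ 0.30390331 -1.22704105 -2.35267911]
{'time': 0.1, 'joint_positions': array([ 1.14708734,  0.32174603, -0.07007549,  1.45152426,  0.02256943,
        1.37082618, -0.05690137]), 'qd': array([ 0.00068897, -0.00198739,  0.00225405, -0.00360936, -0.00040311,
        0.0006124 ,  0.00086388]), 'joint_torque': array([ 5.37917531e-04, -4.92570591e+01, -4.05446347e-01, -3.13397670e+01,
       -6.41680718e-02,  3.95071541e-02,  4.52867482e-05]), 'position': array([ 0.27532312, -0.58826581,  0.22158709]), 'tool_rot': array([-3.06499645e+00, -6.81885633e-01,  6.86872728e-04]), 'ft_force': array([-0.48645316,  0.15250543, -0.16663566]), 'torque': array([ 0.00880899,  0.00522379, -0.07887368]), 'grip_force': 0.0, 'grip_width': 0.9991767362574849} 0.0187
```

View pics/top0.png

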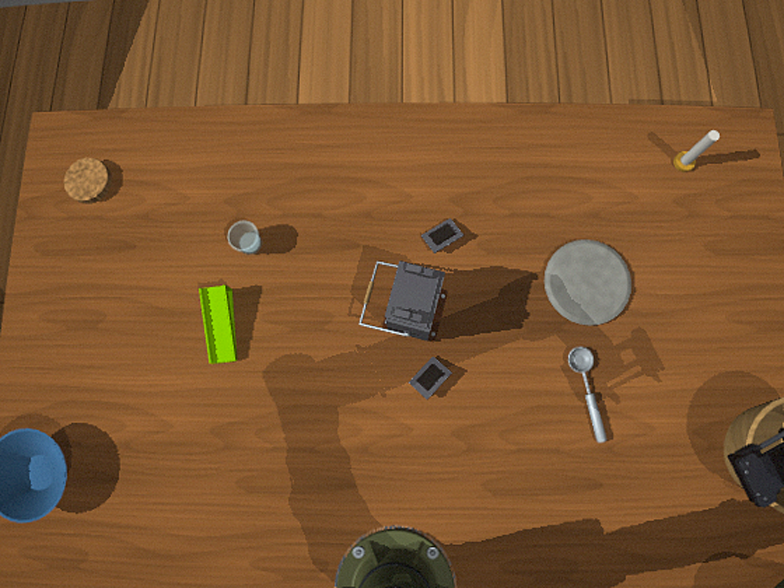

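View pics/side0.png

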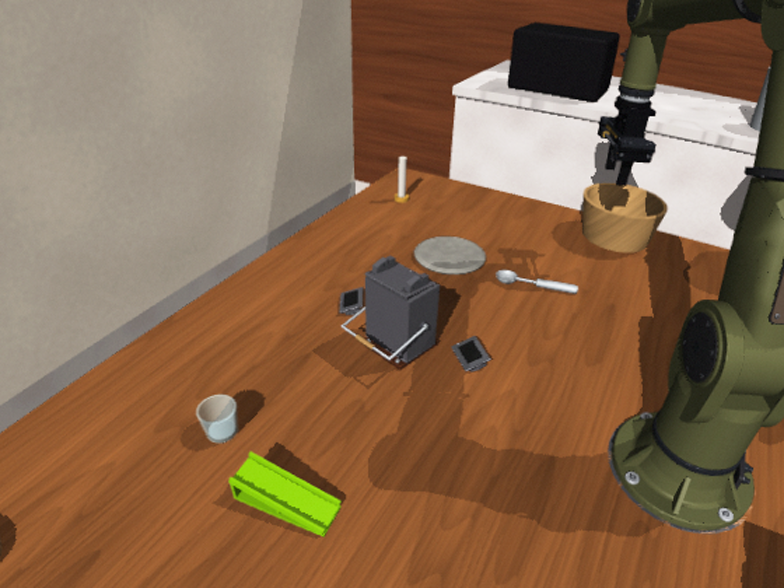

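The lid candidates in the top view (1.4x pixels) are the large ribbed one on the canister at (415,300) and two small dark plates on the shelf at (441,235) and (431,378). The largest, on the canister, fits. The bail hangs on its image-left side, which is world +y. I'll confirm with an enlarged crop.

Run:
```python
from h import *
a=cam("top");b=cam("side")
A=(245,175,335,250);B=(230,175,330,265)
def up(i,x,s):
    p=i["pixels"][x[1]:x[3],x[0]:x[2],::-1]; p=cv2.convertScaleAbs(p,alpha=1.8,beta=15)
    return cv2.resize(p,None,fx=s,fy=s,interpolation=cv2.INTER_CUBIC)
cv2.imwrite("pics/ca.png",up(a,A,8));cv2.imwrite("pics/cb.png",up(b,B,6.5))
```

```text
(no output)
```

View pics/ca.png

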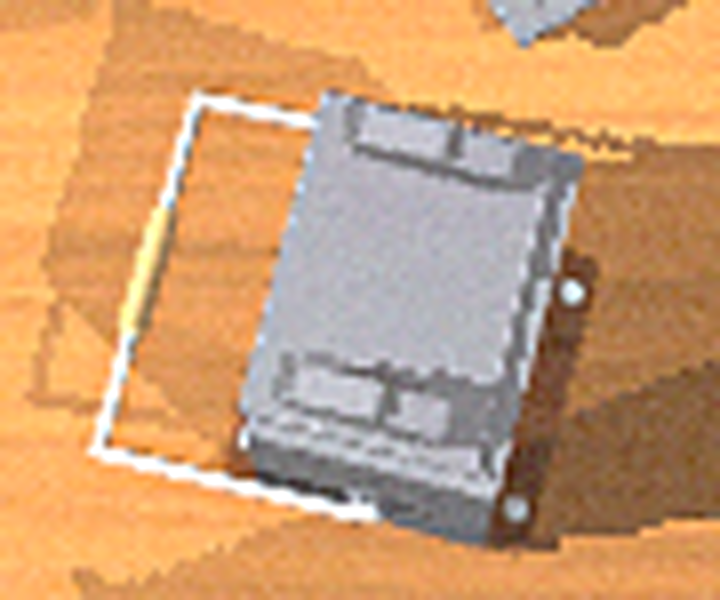

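View pics/cb.png

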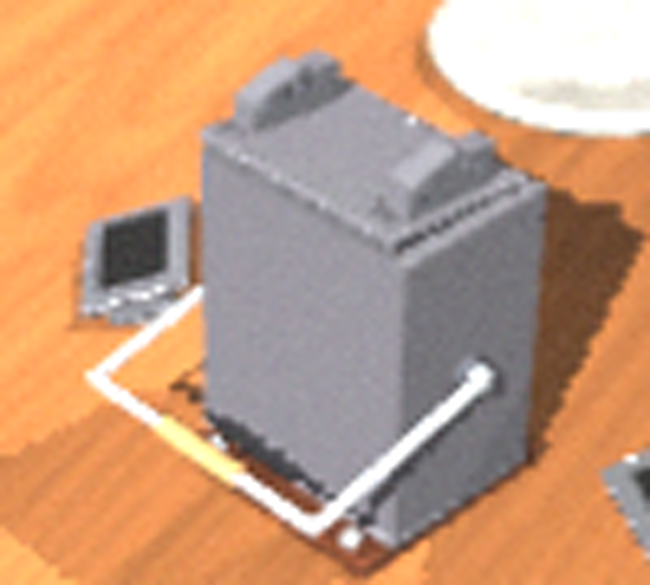

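The crops confirm the lid: the large dark plate with two ribs on the canister. In the top crop (8x) its flange corners are (325,92), (248,412), (498,465) and (583,158). The bail's corners are (197,95) and (97,450) in the top crop, and (92,375) and (312,528) in the side crop (6.5x). Next I'll triangulate.

```bash
cat >> h.py <<'E'
def tri(a,pa,b,pb):
    A=[];y=[]
    o1,d1=ray(a,*pa);o2,d2=ray(b,*pb)
    s=np.linalg.lstsq(np.array([d1,-d2]).T,o2-o1,rcond=None)[0]
    p,q=o1+s[0]*d1,o2+s[1]*d2
    return (p+q)/2,np.linalg.norm(p-q)*1e3
E
python3 - <<'E'
from h import *
np.set_printoptions(precision=4,suppress=True)
a=cam("top");b=cam("side")
fa=lambda u,v:(245+(u+.5)/8-.5,175+(v+.5)/8-.5)
fb=lambda u,v:(230+(u+.5)/6.5-.5,175+(v+.5)/6.5-.5)
P={}
for n,x,y in [("bail far",(197,95),(92,375)),("bail near",(97,450),(312,528)),("pivot near",(368,515),(481,376)),("lid near -x",(248,412),(397,240)),("lid far -x",(325,92),(207,130)),("lid near +x",(498,465),(540,185))]:
    P[n],e=tri(a,fa(*x),b,fb(*y));print(n,P[n],round(e,1))
print("can top corners z.15 side:",[plane(b,*fb(u,v),.15) for u,v in((400,262),(543,192),(205,150))])
print("can near -x bottom corner z=.01",plane(b,*fb(397,540),.01))
d=P["bail far"]-P["bail near"];print(np.linalg.norm(d),np.arctan2(d[1],d[0]))
d=P["lid far -x"]-P["lid near -x"];print(np.linalg.norm(d),np.arctan2(d[1],d[0]))
# sleeve
hs=cv2.cvtColor(a["pixels"],cv2.COLOR_RGB2HSV)
print("top z.16 lid corners",[plane(a,*fa(u,v),z) for u,v,z in((325,92,.163),(248,412,.163),(498,465,.155),(583,158,.155))])
E
```

```text
bail far [0.6231 0.0372 0.0599] 0.2
bail near [0.5006 0.0694 0.059 ] 0.6
pivot near [ 0.4768 -0.0218  0.0797] 1.1
lid near -x [0.4985 0.0145 0.1598] 0.1
lid far -x [ 0.5974 -0.009   0.1619] 2.4
lid near +x [ 0.4808 -0.0634  0.1464] 7.3
can top corners z.15 side: [array([0.497, 0.014, 0.15 ]), array([ 0.4718, -0.0553,  0.15  ]), array([ 0.5989, -0.0119,  0.15  ])]
can near -x bottom corner z=.01 [0.4946 0.0109 0.01  ]
0.12669474489612134 -0.2571486980535718
0.10167735815962343 -0.2328542085346994
top z.16 lid corners [array([ 0.5982, -0.0085,  0.163 ]), array([0.498 , 0.0143, 0.163 ]), array([ 0.4831, -0.0619,  0.155 ]), array([ 0.5793, -0.0887,  0.155 ])]
```

Measured values:
- The pivot comes out at (0.539, -0.037) by two routes.
- The bail span is 126.7 mm against the given 126 mm.
- The canister's y axis lies at -0.25 rad, so its x axis is (-0.247, -0.969).
- The bail angle is about -0.22.

I'm travelling now to a point on the -x side.

Call:
jog_arm(moves=[0.11, -0.095, -0.034, 0, 0, -0.0525, -1, 0.22, -0.19, -0.068, 0, 0, -0.105, -1, 0.33, -0.285, -0.102, 0, 0, -0.1575, -1, 0.44, -0.38, -0.136, 0, 0, -0.21, -1, 0.55, -0.475, -0.17, 0, 0, -0.2625, -1, 0.66, -0.57, -0.204, 0, 0, -0.315, -1, 0.77, -0.665, -0.238, 0, 0, -0.3675, -1, 0.88, -0.76, -0.27, 0, 0, -0.42, -1], newtons=30)

```text
time: 1.3
position: [0.4187, -0.2683, 0.3042]
tool_rot: [2.842, 1.338, 0.0]
ft_force: [0.8, 0.1, -0.1]
grip_width: 0.172
grip_force: 0.0
```

```bash
cat > g.py <<'E'
# tool-frame jog numbers for a target in the canister frame: python g.py X Y Z tilt_deg  (m, m, m)
import sys
from h import *
np.set_printoptions(precision=3,suppress=True)
C=np.array([.5385,-.037,0]);ey=np.array([.969,-.247,0]);ex=np.array([-.247,-.969,0]);ez=np.array([0,0,1.])
M=np.array([ex,ey,ez])
s=ctrl.get_state();T=R.from_rotvec(s["tool_rot"]).as_matrix()
print("t",s["time"],"canframe",(M@(s["position"]-C))*1e3,"z",T[:,2]@M.T,"F can",M@s["ft_force"],"q",s["joint_positions"],"w",s["grip_width"])
if len(sys.argv)>4:
    X,Y,Z,th=map(float,sys.argv[1:5]);th=np.radians(th)
    z=np.sin(th)*ex-np.cos(th)*ez;y=ey;x=np.cross(y,z)
    G=np.array([x,y,z]).T
    print("move",T.T@(C+M.T@np.array([X,Y,Z])-s["position"])/.3,R.from_matrix(T.T@G).as_rotvec()/np.radians(60))
E
python3 g.py -.09 0 .27 0
```

```text
t 1.3 canframe [253.71  -58.927 304.201] z [ 0.  0. -1.] F can [-0.298  0.733 -0.136] q [ 0.866 -0.021 -0.342  1.677 -0.007  1.484 -0.166] w 0.17163044668074778
move [ 1.12  -0.311  0.114] [ 0.001  0.    -0.421]
```

Call:
jog_arm(moves=[0.125, -0.04, 0, 0, 0, -0.053, -1, 0.25, -0.08, 0, 0, 0, -0.106, -1, 0.375, -0.12, 0, 0, 0, -0.16, -1, 0.5, -0.16, 0, 0, 0, -0.21, -1, 0.625, -0.2, 0, 0, 0, -0.265, -1, 0.75, -0.24, 0, 0, 0, -0.32, -1, 0.875, -0.28, 0, 0, 0, -0.37, -1, 1, -0.31, 0, 0, 0, -0.42, -1])

```text
time: 2.3
position: [0.5383, 0.0219, 0.3039]
tool_rot: [2.481, 1.926, 0.0]
ft_force: [0.2, -0.5, 0.1]
grip_width: 0.004
grip_force: 0.0
```

```bash
python3 g.py -.09 0 .153 0
```

```text
t 2.3 canframe [-57.016 -14.755 303.92 ] z [ 0.     0.001 -1.   ] F can [0.432 0.29  0.08 ] q [ 0.534  0.094 -0.666  1.579  0.059  1.488 -0.386] w 0.0043905249507749464
move [0.11  0.049 0.503] [ 0.001  0.    -0.001]
```

Call:
jog_arm(moves=[0.06, 0.025, 0, 0, 0, 0, -1, 0.11, 0.05, 0.05, 0, 0, 0, -1, 0.11, 0.05, 0.15, 0, 0, 0, -1, 0.11, 0.05, 0.25, 0, 0, 0, -1, 0.11, 0.05, 0.35, 0, 0, 0, -1, 0.11, 0.05, 0.44, 0, 0, 0, -1, 0.11, 0.05, 0.49, 0, 0, 0, -1, 0.11, 0.05, 0.5, 0, 0, 0, -1])

```text
time: 3.3
position: [0.5605, 0.0484, 0.153]
tool_rot: [-2.483, -1.923, 0.001]
ft_force: [-0.0, -0.5, 0.7]
grip_width: 0.006
grip_force: 0.0
```

```bash
python3 g.py -.046 0 .153 0
python3 - <<'E'
from h import *
b=cam("side")
p=cv2.convertScaleAbs(b["pixels"][130:270,210:350,::-1],alpha=1.8,beta=15)
cv2.imwrite("pics/s1.png",cv2.resize(p,None,fx=4.2,fy=4.2,interpolation=cv2.INTER_CUBIC))
E
```

```text
t 3.3 canframe [-88.145   0.24  152.981] z [ 0.    -0.001 -1.   ] F can [0.485 0.117 0.666] q [ 0.463  0.245 -0.68   1.742  0.163  1.213 -0.513] w 0.006045265032220811
move [-0.14 -0.   -0.  ] [-0.001  0.    -0.003]
```

View pics/s1.png

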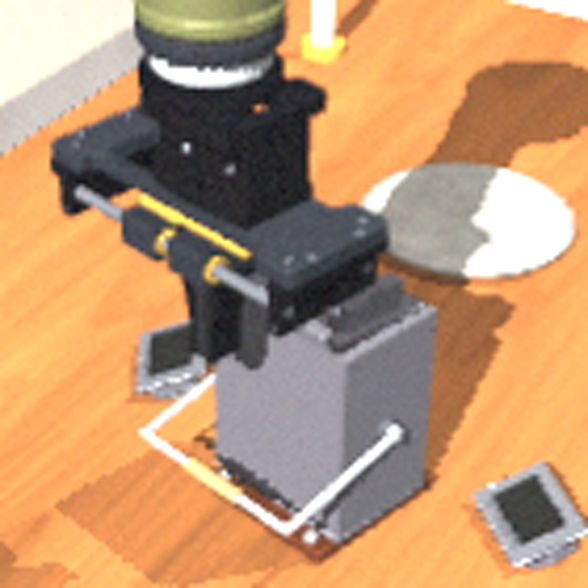

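The shut fingers, tips at about (235,360), stand on the -x side in front of the lid edge, and the bail is clear below. I'm pushing slowly.

Call:
jog_arm(moves=[-0.04, 0, 0, 0, 0, 0, -1, -0.07, 0, 0, 0, 0, 0, -1, -0.085, 0, 0, 0, 0, 0, -1, -0.1, 0, 0, 0, 0, 0, -1, -0.11, 0, 0, 0, 0, 0, -1, -0.12, 0, 0, 0, 0, 0, -1, -0.13, 0, 0, 0, 0, 0, -1, -0.13, 0, 0, 0, 0, 0, -1])

```text
time: 4.35
position: [0.5511, 0.0101, 0.1535]
tool_rot: [2.484, 1.923, -0.0]
ft_force: [0.2, -0.0, -0.1]
grip_width: 0.002
grip_force: 0.0
```

```bash
python3 g.py -.046 0 .153 0
```

```text
t 4.35 canframe [-48.715   0.564 153.493] z [ 0. -0. -1.] F can [-0.02   0.183 -0.122] q [ 0.525  0.213 -0.662  1.77   0.14   1.206 -0.43 ] w 0.0018786090630455866
move [-0.009 -0.002  0.002] [-0.     0.    -0.004]
```

Call:
jog_arm(moves=[-0.006, 0, 0, 0, 0, 0, -1, -0.012, 0, 0, 0, 0, 0, -1, -0.018, 0, 0, 0, 0, 0, -1, -0.02, 0, 0, 0, 0, 0, -1, -0.02, 0, 0, 0, 0, 0, -1, -0.02, 0, 0, 0, 0, 0, -1, -0.02, 0, 0, 0, 0, 0, -1, -0.02, 0, 0, 0, 0, 0, -1])

```text
time: 5.35
position: [0.5506, 0.0077, 0.154]
tool_rot: [-2.481, -1.925, -0.007]
ft_force: [2.8, 6.5, -1.5]
grip_width: 0.003
grip_force: 3.5
```

```bash
python3 g.py -.046 0 .153 0;  python3 - <<'E'
from h import *
b=cam("side");a=cam("top")
p=cv2.convertScaleAbs(b["pixels"][175:265,240:330,::-1],alpha=2,beta=20)
q=cv2.convertScaleAbs(a["pixels"][175:265,245:335,::-1],alpha=2,beta=20)
cv2.imwrite("pics/s2.png",cv2.resize(np.hstack([p,q]),None,fx=4.4,fy=4.4,interpolation=cv2.INTER_CUBIC))
E
```

```text
t 5.35 canframe [-46.35    0.708 153.993] z [-0.004  0.001 -1.   ] F can [-7.02   1.051 -1.475] q [ 0.532  0.209 -0.661  1.773  0.133  1.203 -0.417] w 0.003223875351976854
move [-0.001 -0.002  0.003] [ 0.001 -0.004 -0.001]
```

View pics/s2.png

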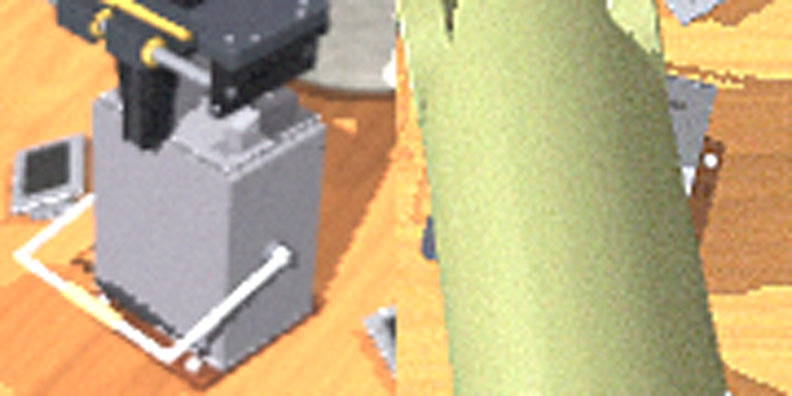

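The reaction is 7 N at -46.4 mm, which matches the lid plug against the far edge. In the left half of the picture the lid lies flat, with a thin even seam around it. I'm backing off and tilting the tool to hook the bail from below.

Call:
jog_arm(moves=[0.1, 0, 0, 0, 0, 0, -1, 0.2, 0, 0, 0, 0, 0, -1, 0.33, 0, 0, 0, 0, 0, -1, 0.36, 0, 0, 0, 0.15, 0, -1, 0.36, 0, 0, 0, 0.3, 0, -1, 0.36, 0, 0, 0, 0.45, 0, -1, 0.36, 0, 0, 0, 0.6, 0, -1, 0.36, 0, 0, 0, 0.75, 0, -1])

```text
time: 6.45
position: [0.577, 0.1074, 0.1539]
tool_rot: [-2.005, -1.551, -0.836]
ft_force: [-0.4, -0.3, -0.9]
grip_width: 0.006
grip_force: 0.0
```

```bash
python3 g.py -.14 0 .08 45;  python3 - <<'E'
from h import *
a=cam("top");b=cam("side")
p=cv2.convertScaleAbs(b["pixels"][175:265,240:330,::-1],alpha=2,beta=20)
q=cv2.convertScaleAbs(a["pixels"][175:265,245:335,::-1],alpha=2,beta=20)
cv2.imwrite("pics/s3.png",cv2.resize(np.hstack([p,q]),None,fx=4.4,fy=4.4,interpolation=cv2.INTER_CUBIC))
E
```

```text
t 6.45 canframe [-149.45     1.641  153.873] z [-0.709  0.005 -0.705] F can [ 0.331 -0.282 -0.89 ] q [ 0.947  0.34  -0.819  1.917 -0.649  1.013  0.273] w 0.006191050119504014
move [-0.197 -0.006  0.151] [ 0.003 -1.503 -0.006]
```

View pics/s3.png

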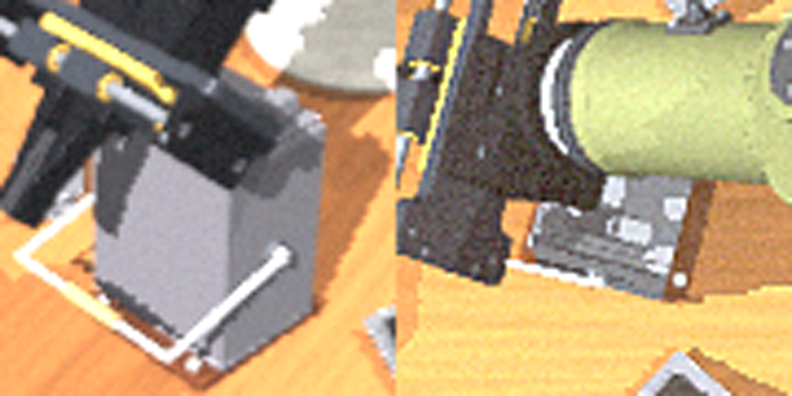

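I tilted the wrong way, but nothing was touched. The lid still looks flat. I'm reversing the tilt.

Call:
jog_arm(moves=[0, 0, 0, 0, -0.17, 0, -1, 0, 0, 0, 0, -0.34, 0, -1, 0, 0, 0, 0, -0.51, 0, -1, 0, 0, 0, 0, -0.68, 0, -1, 0, 0, 0, 0, -0.85, 0, -1, 0, 0, 0, 0, -1, 0, -1, 0, 0, 0, 0, -1, 0, -1, 0, 0, 0, 0, -1, 0, -1])

```text
time: 7.55
position: [0.5771, 0.1088, 0.1543]
tool_rot: [2.345, 1.814, -0.306]
ft_force: [-0.2, -0.2, 0.2]
grip_width: 0.005
grip_force: 0.0
```

```bash
python3 g.py -.14 0 .08 45
```

```text
t 7.55 canframe [-150.825    1.437  154.256] z [ 0.258  0.001 -0.966] F can [ 0.217 -0.132  0.212] q [ 0.157  0.411 -0.665  1.579  0.446  1.434 -0.85 ] w 0.005350876054126235
move [ 0.029 -0.005  0.248] [-0.    -0.501 -0.005]
```

Call:
jog_arm(moves=[0.005, 0, 0.03, 0, -0.1, 0, -1, 0.01, 0, 0.06, 0, -0.2, 0, -1, 0.015, 0, 0.1, 0, -0.3, 0, -1, 0.02, 0, 0.14, 0, -0.4, 0, -1, 0.03, 0, 0.18, 0, -0.5, 0, -1, 0.03, 0, 0.22, 0, -0.5, 0, -1, 0.03, 0, 0.25, 0, -0.5, 0, -1, 0.03, 0, 0.25, 0, -0.5, 0, -1])

```text
time: 8.55
position: [0.5744, 0.0964, 0.0795]
tool_rot: [2.009, 1.549, -0.83]
ft_force: [0.1, 0.4, 0.3]
grip_width: 0.007
grip_force: 0.0
```

```bash
python3 g.py -.0974 0 .038 45
```

```text
t 8.55 canframe [-138.148    1.847   79.5  ] z [ 0.707 -0.004 -0.707] F can [-0.425  0.038  0.312] q [-0.181  0.746 -0.519  1.436  0.772  1.759 -1.1  ] w 0.007454828228915974
move [ 0.002 -0.005  0.194] [-0.004 -0.    -0.006]
```

Call:
jog_arm(moves=[0.015, -0.005, 0, 0, 0, 0, -1, 0.015, -0.005, 0.04, 0, 0, 0, -1, 0.015, -0.005, 0.08, 0, 0, 0, -1, 0.015, -0.005, 0.12, 0, 0, 0, -1, 0.015, -0.005, 0.15, 0, 0, 0, -1, 0.015, -0.005, 0.18, 0, 0, 0, -1, 0.015, -0.005, 0.2, 0, 0, 0, -1, 0.015, -0.005, 0.2, 0, 0, 0, -1])

```text
time: 9.55
position: [0.5626, 0.0606, 0.0329]
tool_rot: [2.005, 1.552, -0.832]
ft_force: [-0.3, 0.4, -0.5]
grip_width: 0.004
grip_force: 0.0
```

```bash
python3 g.py -.09 0 .045 45;  python3 - <<'E'
from h import *
b=cam("side")
p=cv2.convertScaleAbs(b["pixels"][165:265,220:340,::-1],alpha=2,beta=20)
cv2.imwrite("pics/s4.png",cv2.resize(p,None,fx=5,fy=5,interpolation=cv2.INTER_CUBIC))
E
```

```text
t 9.55 canframe [-100.541   -0.793   32.885] z [ 0.707 -0.003 -0.707] F can [-0.267 -0.406 -0.516] q [-0.139  0.756 -0.505  1.531  0.795  1.663 -1.126] w 0.003767604145058565
move [-0.053  0.003 -0.004] [-0.003  0.001 -0.003]
```

View pics/s4.png

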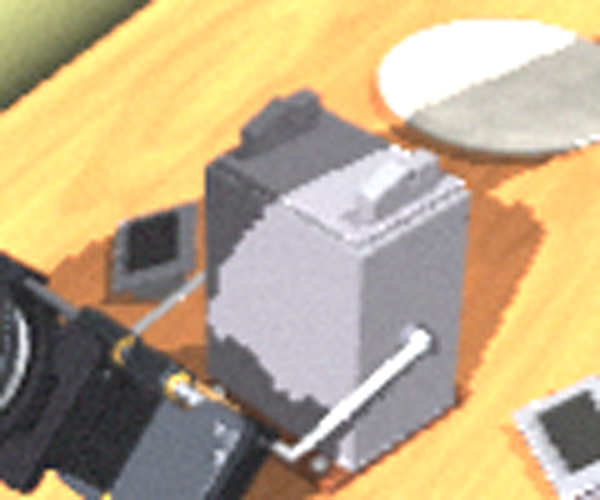

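The lid sits flush with an even seam, and the tool is at the bail. The bail's near corner is at (285,455), with the fingers hidden behind the gripper. I'm lifting along the arc.

Call:
jog_arm(moves=[-0.033, 0.003, -0.005, 0, 0, 0, -1, -0.077, 0.003, -0.06, 0, 0, 0, -1, -0.126, 0.003, -0.1, 0, 0, 0, -1, -0.167, 0.003, -0.123, 0, 0, 0, -1, -0.21, 0.003, -0.14, 0, 0, 0, -1, -0.258, 0.003, -0.15, 0, 0, 0, -1, -0.305, 0.003, -0.152, 0, 0, 0, -1, -0.305, 0.003, -0.152, 0, 0, 0, -1])

```text
time: 10.6
position: [0.5555, 0.0275, 0.1313]
tool_rot: [2.007, 1.548, -0.831]
ft_force: [-0.3, -0.0, -0.7]
grip_width: 0.006
grip_force: 0.0
```

```bash
python3 g.py -.0531 0 .1417 45;  python3 - <<'E'
from h import *
b=cam("side")
p=cv2.convertScaleAbs(b["pixels"][155:265,220:340,::-1],alpha=2,beta=20)
cv2.imwrite("pics/s5.png",cv2.resize(p,None,fx=5,fy=5,interpolation=cv2.INTER_CUBIC))
E
```

```text
t 10.6 canframe [-66.74    0.542 131.25 ] z [ 0.708 -0.003 -0.706] F can [ 0.09  -0.276 -0.719] q [-0.077  0.598 -0.524  1.551  0.767  1.741 -1.012] w 0.006093528121177392
move [-0.057 -0.001  0.008] [-0.003  0.001 -0.005]
```

View pics/s5.png

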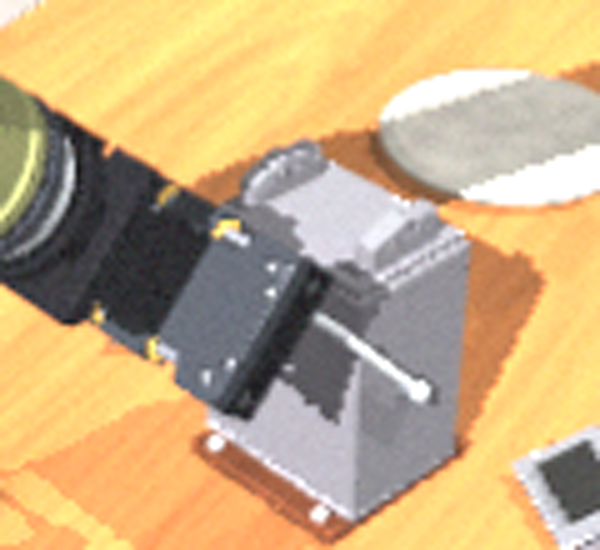

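The bail follows, and its near leg now rises from (420,390) up and to the left. I'm carrying it to about 1.0 rad, then retreating along the tool and turning upright.

Call:
jog_arm(moves=[-0.02, 0, 0.002, 0, 0, 0, -1, -0.04, 0, 0.005, 0, 0, 0, -1, -0.065, 0, 0.008, 0, 0, 0, -1, -0.065, 0, 0.008, 0, 0, 0, -1, -0.03, 0, -0.03, 0, 0, 0, -1, -0.02, 0, -0.1, 0, 0, 0, -1, -0.02, 0, -0.17, 0, 0.15, 0, -1, -0.02, 0, -0.17, 0, 0.3, 0, -1])

```text
time: 11.65
position: [0.5647, 0.0647, 0.1712]
tool_rot: [2.217, 1.725, -0.523]
ft_force: [1.0, -1.1, 0.2]
grip_width: 0.007
grip_force: 0.0
```

```bash
python3 g.py -.09 0 .152 0
```

```text
t 11.65 canframe [-105.05     0.277  171.156] z [ 0.447  0.002 -0.894] F can [0.816 1.218 0.224] q [ 0.078  0.434 -0.614  1.559  0.568  1.583 -0.879] w 0.007469437075508175
move [-0.016 -0.001  0.08 ] [0.001 0.443 0.001]
```

Call:
jog_arm(moves=[0.01, 0, 0.01, 0, 0.13, 0, -1, 0.01, 0, 0.03, 0, 0.26, 0, -1, 0.01, 0, 0.05, 0, 0.38, 0, -1, 0, 0, 0.07, 0, 0.444, 0, -1, -0.016, 0, 0.08, 0, 0.444, 0, -1, -0.016, 0, 0.08, 0, 0.444, 0, -1, -0.016, 0, 0.08, 0, 0.444, 0, -1, -0.016, 0, 0.08, 0, 0.444, 0, -1])

```text
time: 12.65
position: [0.5597, 0.0471, 0.1512]
tool_rot: [2.479, 1.924, -0.008]
ft_force: [0.2, 0.9, 1.0]
grip_width: 0.007
grip_force: 0.0
```

```bash
python3 g.py -.066 0 .152 0;  python3 - <<'E'
from h import *
b=cam("side")
p=cv2.convertScaleAbs(b["pixels"][145:265,220:340,::-1],alpha=2,beta=20)
cv2.imwrite("pics/s6.png",cv2.resize(p,None,fx=5,fy=5,interpolation=cv2.INTER_CUBIC))
E
```

```text
t 12.65 canframe [-86.721  -0.195 151.208] z [ 0.006 -0.    -1.   ] F can [-0.872 -0.037  1.037] q [ 0.45   0.243 -0.666  1.746  0.165  1.211 -0.512] w 0.0068389808445761535
move [-0.069  0.001 -0.002] [-0.     0.006 -0.001]
```

View pics/s6.png

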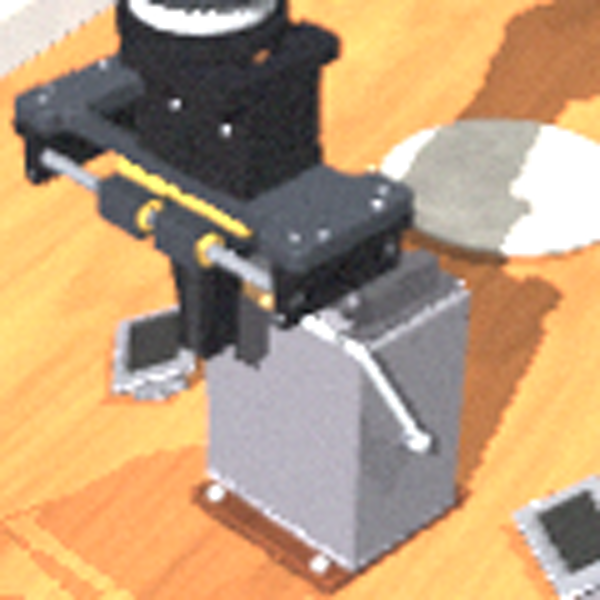

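The bail stands at about 1.0 rad, with its leg running from (420,440) to (355,345) and the sleeve at (262,300). The upright fingers are behind the bar. I'm pushing it over and rising a little.

Call:
jog_arm(moves=[-0.04, 0, 0, 0, 0, 0, -1, -0.07, 0, 0, 0, 0, 0, -1, -0.095, 0, -0.012, 0, 0, 0, -1, -0.112, 0, -0.022, 0, 0, 0, -1, -0.135, 0, -0.035, 0, 0, 0, -1, -0.156, 0, -0.042, 0, 0, 0, -1, -0.175, 0, -0.045, 0, 0, 0, -1, -0.19, 0, -0.047, 0, 0, 0, -1])

```text
time: 13.7
position: [0.5456, -0.0095, 0.166]
tool_rot: [2.481, 1.921, -0.006]
ft_force: [0.6, 2.6, 0.6]
grip_width: 0.002
grip_force: 1.3
```

```bash
python3 g.py -.0015 0 .168 0
```

```text
t 13.7 canframe [-28.41    0.085 165.969] z [ 0.006  0.001 -1.   ] F can [-2.691 -0.096  0.613] q [ 0.541  0.186 -0.637  1.768  0.123  1.227 -0.383] w 0.0020662240277809925
move [-0.09   0.    -0.006] [ 0.001  0.005 -0.004]
```

Call:
jog_arm(moves=[-0.015, 0, -0.002, 0, 0, 0, -1, -0.03, 0, -0.005, 0, 0, 0, -1, -0.045, 0, -0.008, 0, 0, 0, -1, -0.06, 0, -0.01, 0, 0, 0, -1, -0.075, 0, -0.01, 0, 0, 0, -1, -0.085, 0, -0.01, 0, 0, 0, -1, -0.09, 0, -0.01, 0, 0, 0, -1, -0.09, 0, -0.01, 0, 0, 0, -1])

```text
time: 14.7
position: [0.5389, -0.0347, 0.1689]
tool_rot: [2.481, 1.922, -0.006]
ft_force: [2.1, 4.8, 2.0]
grip_width: 0.005
grip_force: 2.5
```

```bash
python3 g.py -.0015 0 .168 0
```

```text
t 14.7 canframe [ -2.311  -0.152 168.945] z [ 0.005  0.    -1.   ] F can [-5.204  0.843  1.965] q [ 0.579  0.167 -0.621  1.778  0.108  1.23  -0.324] w 0.005384729124457465
move [-0.003  0.001  0.003] [ 0.     0.005 -0.003]
```

Call:
jog_arm(moves=[-0.012, 0, 0, 0, 0, 0, -1, -0.015, 0, 0, 0, 0, 0, -1, -0.015, 0, 0, 0, 0, 0, -1, 0.03, 0, 0, 0, 0, 0, -1, 0.12, 0, 0, 0, 0, 0, -1, 0.25, 0, -0.02, 0, 0, 0, -1, 0.4, 0, -0.1, 0, 0, 0, -1, 0.5, 0, -0.2, 0, 0, 0, -1])

```text
time: 15.7
position: [0.5757, 0.1104, 0.2272]
tool_rot: [2.481, 1.921, -0.013]
ft_force: [0.9, -1.0, 0.5]
grip_width: 0.009
grip_force: 0.0
```

```bash
python3 g.py;  python3 - <<'E'
from h import *
a=cam("top");b=cam("side")
p=cv2.convertScaleAbs(b["pixels"][165:265,240:340,::-1],alpha=2,beta=20)
q=cv2.convertScaleAbs(a["pixels"][165:265,245:345,::-1],alpha=2,beta=20)
cv2.imwrite("pics/s7.png",cv2.resize(np.hstack([p,q]),None,fx=4,fy=4,interpolation=cv2.INTER_CUBIC))
E
```

```text
t 15.7 canframe [-152.05    -0.371  227.248] z [ 0.009 -0.002 -1.   ] F can [0.722 1.068 0.453] q [ 0.36   0.254 -0.707  1.584  0.174  1.372 -0.62 ] w 0.00889143363124088
```

View pics/s7.png

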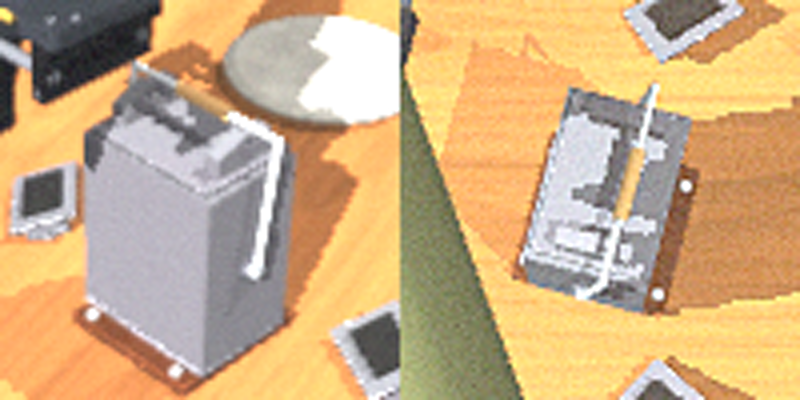

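The bail lies over the lid: sleeve at (205,97) in the left half and (629,185) in the right half. I'll check its position by triangulation before handing in.

Run:
```python
from h import *
a=cam("top");b=cam("side")
C=np.array([.5385,-.037,0]);M=np.array([[-.247,-.969,0],[.969,-.247,0],[0,0,1.]])
pts=[]
for im,off in((a,(290,190,310,225)),(b,(275,175,305,200))):
    x0,y0,x1,y1=off;h=cv2.cvtColor(im["pixels"],cv2.COLOR_RGB2HSV)[y0:y1,x0:x1].astype(int)
    m=(h[...,1]>90)&(h[...,0]>12)&(h[...,0]<24)&(h[...,2]>95)
    n,l,st,c=cv2.connectedComponentsWithStats(m.astype(np.uint8));print([(s[4],(k+[x0,y0]).round(1)) for s,k in zip(st[1:],c[1:])])
p,e=tri(a,(245+229/4-.4,165+185/4-.4),b,(240+205/4-.4,165+97/4-.4))
print(M@(p-C),e)
```

```text
[(np.int32(2), array([303.5, 190. ])), (np.int32(2), array([309. , 190.5])), (np.int32(56), array([302.2, 210.3]))]
[(np.int32(7), array([281. , 176.3])), (np.int32(2), array([287.5, 175. ])), (np.int32(4), array([292.2, 175.2])), (np.int32(11), array([294.9, 176.8])), (np.int32(2), array([289. , 181.5])), (np.int32(34), array([290.1, 187.9])), (np.int32(2), array([295.5, 194. ]))]
[ 0.01314327 -0.00212969  0.17822447] 0.43377963503328343
```

The sleeve is at x = +13.1 mm and z = 178 mm, against an expected 13 mm and about 176 mm, so the bail is clamped. I'm handing in.

```bash
python3 -c "
from bench import ctrl
print(ctrl.close_job())"
```

```text
the job is handed in; nothing more can be done
None
```

I pushed the lid home and swung the bail over centre onto its rests (sleeve measured 13 mm past the middle). The arm is clear, no move went near the four bystanders, and the job was handed in after about 16 s of the 61 s, though the hand-in call returned no verdict.

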